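# Clamp the glaze jar into the jar shaker

## Task

Secure the glaze jar in the jar shaker: with the back of a finger push the clamp strap round over the jar until it is fully home in the keeper, and only then push the cam lever fully down so that the foot bears on the jar lid. Grasp and lift nothing, keep the fingers off the jar, and leave the cups, stamp and squeeze bottle around the shaker where they stand.

Things in the scene. Friction and masses are not known exactly. Their poses are not given: they have to be found in the camera images.
- shaker: jar shaker fixed to the table: grey deck 140 x 235 mm, top 22 mm high, with a 70 mm high drive housing from x = 70 to 125 mm. Origin: on the table under the centre of the jar's nest, z up. In its frame the round pivot post stands at (0, 80) mm and the keeper at (0, -81) mm.
- keeper_mouth (a point): middle of the keeper's mouth, 136 mm above the table. The keeper is a dark steel upright at the shaker's -y end, 22 mm wide along y (y = -70 to -92 mm), top 154 mm high, its C-shaped mouth open to shaker -x, where the strap enters.
- strap_pivot (a point): the strap's vertical pivot axis, on top of the round post, 127 mm above the table (underside of the strap), at shaker (0, 80) mm
- clamp_strap (a joint): swing of the strap about the vertical pivot axis, rad. 0: fully open; 1.6: stop, home in the keeper, strap along shaker -y over the jar. Grows counter-clockwise from above: in the shaker frame the strap points from the pivot at angle (-pi/2 - 1.6 + value) from +x, so open it points about along -x. Stays where left; 1 to 2 N at 120 mm radius moves it.
- strap_push (a point): point on the strap 122 mm from the pivot axis, mid width, 136 mm high. The strap is an aluminium U channel, 24 mm wide, 171 mm long from the pivot, its flat upright side walls 127 to 145 mm above the table (jar lid top: 115 mm). Push a wall's outside; 98 to 142 mm from the pivot is free for a finger; lever ears at 68 to 88 mm stand 163 mm high.
- cam_lever (a joint): angle of the cam lever on the strap, rad. 0: standing up, 70 degrees above level; 1.15: stop, fully down, 4 degrees above level, lying along the strap. It leans from its hinge toward the pivot post and is pushed over and down toward the post, its end lying above the post when down. Stays where left; about 4 N at the grip moves it.
- lever_hinge (a point): the lever's hinge pin: level, square to the strap, 78 mm from the pivot axis, 154 mm above the table
- lever_grip (a point): centre line of the lever's round black grip, 72 mm from the hinge pin; the grip has 7 mm radius, and its rounded end is 87 mm from the hinge pin
- pressure_foot: round rubber foot, 36 mm diameter and 6 mm thick, under the strap 80 mm from the pivot axis; origin at the centre of its underside, z up. The lever's cam drives it 6 mm down; with the lever up it passes 4 mm above the jar lid.
- jar: closed screw-lid glaze jar, 88 mm diameter, 93 mm high, standing loose in the low rubber ring (nest) of the shaker, its underside 22 mm above the table. Origin: centre of its underside, z up.
- small_cup: loose bystander: unglazed cup, 55 mm wide, 58 mm high; origin at the centre of its underside, on the table
- large_cup: loose bystander: unglazed cup, 61 mm wide, 58 mm high; origin at the centre of its underside, on the table
- stamp: loose bystander: wooden texture stamp, 42 x 42 mm, 56 mm high; origin at the centre of its underside, on the table
- squeeze_bottle: loose bystander: squeeze bottle with a nozzle, 34 mm diameter, 87 mm high; origin at the centre of its underside, on the table
Mind the look-alikes: they are no part of the job. Leave any yellow look-alike of the jar alone.

How it is judged:
By the outcome, as a careful person would: the job done as asked, in the order asked, and still so for the second after the job is handed in, with the robot touching nothing.
It also fails if it takes over 51 s, if anything falls off the work surface, if the arm or the gripper's body presses on something with over 40 N, if the wrist force passes 120 N, or if a joint passes its speed limit or range.

## Robot

A 7-joint arm with a two-finger parallel gripper is mounted at the origin on the work surface; the furniture and walls round the work are solid. World frame = base frame: x ahead of the robot, y to its left, z up, the work surface at z = 0. Lengths are in m, angles in rad, forces in N, time in s.
With the tool pointing down it reaches from about 0.425 to 0.95 m from the base axis. Payload 16.7 kg.
Tool frame: the origin (TCP) lies on the centre line of the jaws, within the pads' length; the fingertips stand 25 mm ahead of it and the grasp point (between the pads) lies 6 mm ahead of it (r.tip_reach is the distance from the TCP to the fingertips, in m); z points along the fingers, y is the line along which they close (so a half turn about z gives the same grasp; the last joint's range is limited). The gripper opens to 94 mm and grips with 3 to 60 N. Pads are 16 mm wide; open, the fingers measure 119 mm over their backs; the gripper's body (75 mm by 177 mm) begins 78 mm behind the grasp point.
Start: joints at [1.163, 0.426, 0.074, 1.606, -0.034, 1.111, -0.067], TCP at [0.173, -0.652, 0.23] pointing down, gripper open.
Joint ranges: [-2.85, 2.85], [-0.5, 2.14], [-1.23, 1.37], [0.21, 2.46], [-1.02, 4.16], [0.16, 2.05], [-2.73, 2.73]. Speed limits (rad/s): [1.89, 1.89, 2.39, 2.39, 3.01, 3.01, 3.01].

## Interface

Orientations are given as a rotation vector (axis times angle).
In Python, from cell import r gives the robot as it stands.
- The arm moves only by the tool jog_arm, never from a script. Its argument "targets" is a list of rows, each an object with "translation": the shift along the tool's x, y, z in cm, a list of three; "twist": the turn about the tool's z in rad; "jaw": the closure, from 0 (fully open) to 1 (shut). In form: [{"translation": [tx, ty, tz], "twist": twist, "jaw": jaw}, ...]. A call has 1 to 10 rows; each row shifts and turns the commanded pose from where the row before left it, along the tool's axes as they then stand; what a row does not reach is not made up. A row lasts 1/12 s, in which the tool goes at most 41.7 mm and 7.16 degrees, less where a joint would pass 70% of its speed; a pose out of reach is approached as far as the arm can. A call with a gripper value outside its range is refused whole. The fingers move at their own pace and stop on an object; "newtons" is the grip in N (left out, the last holds). Time passes only in rows, so rows that do not move let the fingers close. It gives the time, the measured TCP pose, the force, the opening and the grip force at its end, in the units of the state.
- r.read_state(): the state, without advancing time (a new reading comes with each control period).
- r.grab_frame(name): name is "scene" or "top" or "wrist"; returns a dict with "img" (384x512x3 uint8, red, green, blue), "z_map" (384x512 float32, m along the optical axis (not along the pixel's ray), 0 where there is no reading), "intrinsics" (3x3 intrinsics, pixels), "world_to_cam" (4x4, takes a point from world to camera coordinates); the wrist camera has in their place "T_tool_cam" (4x4, takes a point from camera to tool coordinates, whose origin is the TCP and whose axes are the flange's). Camera axes: x right, y up, looking along -z (the intrinsics and any distortion apply to the point x, -y, -z); pixel columns grow to the right and rows downward; lengths in m; the calibration is good to about 2 mm. A picture is of the moment at which its call begins: read the wrist's pose just before it.
- r.close_job(): hands the job in; it is judged then, once.
Trained networks look in a picture, given as the dict that the camera call returned (one of the last four; its "shot" number tells which), for a name from the list of things; names that differ only in an ending like _2 or _b are one class to them, and where a whole thing is asked for, a point or a joint stands for the part that bears it (a point fixed in the world has none). Each returns a list of dicts, best first, with "p" (0 to 1); they miss things now and then, are a little off and sometimes report something else, mostly with a low value. They report only what shows in the picture. A call takes as long as a camera call. They do not tell look-alikes from the thing itself.
- r.masks_of(picture, target): "pixels" (384x512 bool, what is visible of it) and "uv" ([column, row] in pixels, amid what is visible of it).
The state is a dict: "clock": time; "qpos": joint angles; "joint_velocities": joint speeds; "joint_efforts": joint torques, N m; "position": TCP position; "tcp_rot": TCP orientation; "wrist_force": force on the tool from outside, world axes, zero at the start; "ft_torque": the same for the moment, N m; "gripper_width": finger opening in m; "grasp_force": force on a finger pad.
Only numpy, scipy, OpenCV 4.12 (cv2) and the standard library are available. Lean on these libraries where they do the work, as an engineer would, in place of code of your own. Each camera call takes 0.05 s, during which the arm holds its last target. There are 200 camera calls.

## Working session

There is one attempt and no reset: what is moved stays moved. The work goes in short steps, Python scripts to look and compute and a tool call to move; the robot and the scene stay as the last step left them, time stands still between calls to the robot, and variables do not carry over. Pictures are saved under pics/ and viewed, at most 10 in all, crops included, and the job is handed in when it is done.

Besides the shell and the picture viewer there is one more tool, called by a JSON object that holds its "api" and its "payload", one argument or row to a line. jog_arm: Moves the arm, as the interface text tells. Its arguments: {"type":"object","properties":{"targets":{"type":"array"},"newtons":{"type":"number"}},"required":["targets"]}

```bash
mkdir -p pics; ls
cat > h.py <<'E'
import numpy as np, cv2
from cell import r
def pts(f, mask=None):
    z=f["z_map"]; K=f["intrinsics"]
    v,u=np.nonzero((z>0)&(mask if mask is not None else True))
    d=z[v,u]; p=np.stack([(u-K[0,2])/K[0,0]*d,-(v-K[1,2])/K[1,1]*d,-d,np.ones_like(d)])
    return (np.linalg.inv(f["world_to_cam"])@p)[:3].T, u, v
def save(f,name,crop=None,s=1):
    im=f["img"][:,:,::-1]
    if crop: im=im[crop[1]:crop[3],crop[0]:crop[2]]
    cv2.imwrite("pics/"+name,cv2.resize(im,None,fx=s,fy=s,interpolation=cv2.INTER_CUBIC))
E
python3 - <<'E'
from h import *
s=r.read_state(); print({k:np.round(v,3).tolist() for k,v in s.items()}, r.tip_reach)
fs={n:r.grab_frame(n) for n in("scene","top")}
im=np.vstack([fs["scene"]["img"],fs["top"]["img"]])[:,:,::-1]
cv2.imwrite("pics/a.png",cv2.resize(np.hstack([fs["scene"]["img"],fs["top"]["img"]])[:,:,::-1],(800,300)))
save(fs["top"],"top.png",s=1.5); save(fs["scene"],"scene.png",s=1.5)
for n,f in fs.items():
  for t in["shaker","clamp_strap","cam_lever","jar","pressure_foot","small_cup","large_cup","stamp","squeeze_bottle"]:
    for m in r.masks_of(f,t)[:2]:
      P,_,_=pts(f,m["pixels"])
      print(n,t,round(m["p"],2),np.round(m["uv"]),m["pixels"].sum(),np.round(np.median(P,0),3) if len(P) else None, np.round(np.percentile(P,[3,97],axis=0),3).tolist() if len(P) else None)
E
```

```text
pics
{'clock': 0.0, 'qpos': [1.163, 0.427, 0.074, 1.607, -0.034, 1.111, -0.067], 'joint_velocities': [-0.0, -0.001, 0.0, -0.0, 0.0, 0.002, -0.001], 'joint_efforts': [-0.001, -93.584, 3.666, -45.42, -0.049, 0.02, 0.0], 'position': [0.173, -0.652, 0.23], 'tcp_rot': [-3.114, -0.405, 0.0], 'wrist_force': [-0.474, -0.257, 0.555], 'ft_torque': [-0.016, 0.0, 0.046], 'grasp_force': 0.0, 'gripper_width': 0.094} 0.025
scene shaker 0.76 [256. 214.] 6137 [ 0.532 -0.024  0.063] [[0.423, -0.16, 0.014], [0.662, 0.037, 0.184]]
scene clamp_strap 0.58 [270. 210.] 1601 [ 0.491 -0.012  0.139] [[0.407, -0.046, 0.115], [0.569, 0.009, 0.226]]
scene cam_lever 0.77 [268. 185.] 286 [ 0.506 -0.009  0.201] [[0.485, -0.144, 0.063], [0.595, -0.002, 0.234]]
scene jar 0.96 [245. 298.] 2664 [0.451 0.155 0.091] [[0.421, 0.105, 0.012], [0.496, 0.181, 0.094]]
scene jar 0.95 [265. 198.] 945 [ 0.541 -0.056  0.107] [[0.505, -0.11, 0.035], [0.582, -0.033, 0.116]]
scene pressure_foot 0.54 [271. 220.] 34 [ 0.484 -0.002  0.125] [[0.476, -0.005, 0.121], [0.494, 0.002, 0.127]]
scene pressure_foot 0.22 [272. 208.] 1521 [ 0.488 -
[... 1039 characters left out ...]
 [237. 208.] 155 [ 0.503 -0.014  0.189] [[0.484, -0.025, 0.129], [0.521, -0.006, 0.236]]
top jar 0.74 [178. 226.] 1129 [0.463 0.132 0.091] [[0.424, 0.095, 0.002], [0.502, 0.172, 0.095]]
top jar 0.62 [262. 192.] 1058 [ 0.545 -0.077  0.114] [[0.506, -0.114, 0.065], [0.583, -0.039, 0.118]]
top pressure_foot 0.21 [204. 182.] 272 [0.587 0.076 0.017] [[0.567, 0.054, 0.0], [0.613, 0.1, 0.055]]
top small_cup 0.56 [233. 239.] 285 [ 0.438 -0.     0.013] [[0.413, -0.018, 0.005], [0.463, 0.018, 0.058]]
top large_cup 0.96 [329. 201.] 484 [ 0.541 -0.245  0.02 ] [[0.509, -0.268, 0.004], [0.565, -0.212, 0.058]]
top stamp 0.67 [204. 181.] 250 [0.586 0.076 0.017] [[0.568, 0.055, 0.009], [0.609, 0.098, 0.056]]
```

View pics/top.png

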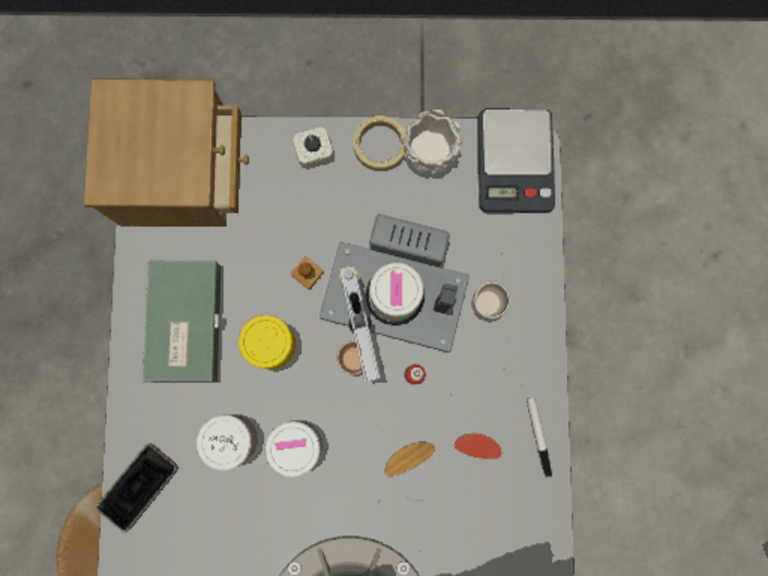

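View pics/scene.png

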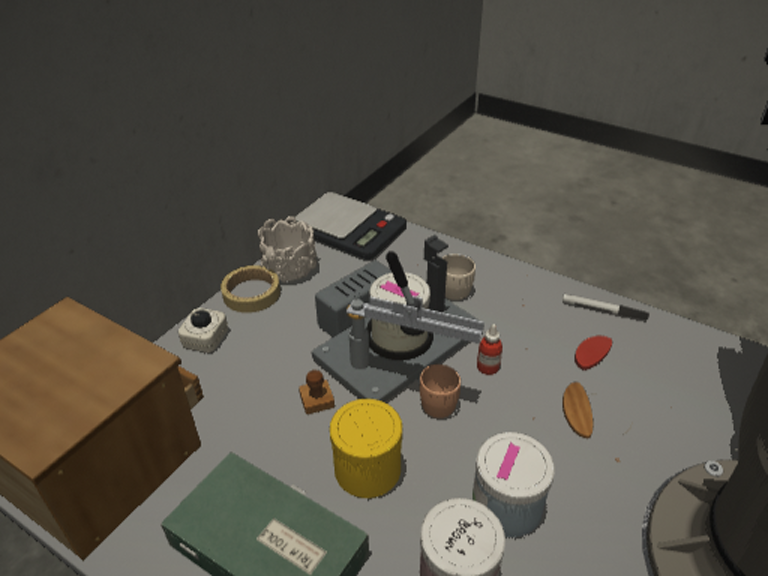

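The top view shows the shaker at about (395,295), with the pivot at (348,272), the keeper at (446,297) and the open strap running to (373,380). The lever stands up at (355,305).

Jar candidates are the white one with a pink label in the nest (395,290), the white ones at (225,442) and (293,448), and the yellow one at (266,342). Only the one in the nest stands on the shaker, so it is the jar meant. The terracotta cup stands under the strap at (352,358), and the bottle is at (415,374).

Next I'll measure the strap and shaker from both cameras.

Run:
```python
from h import *
from scipy.spatial.transform import Rotation as R
fs={n:r.grab_frame(n) for n in("scene","top")}
print(np.round(R.from_rotvec(r.read_state()["tcp_rot"]).as_matrix(),3).tolist())
for n,f in fs.items():
  P,u,v=pts(f)
  box=(P[:,0]>.36)&(P[:,0]<.68)&(P[:,1]>-.24)&(P[:,1]<.06)
  S=P[box&(P[:,2]>.124)&(P[:,2]<.152)]
  K=S[S[:,1]<-.12]; S=S[(S[:,1]>-.07)]
  K2=P[box&(P[:,2]>.05)&(P[:,2]<.165)&(P[:,1]<-.12)]
  rect=cv2.minAreaRect((S[:,:2]*1000).astype(np.float32))
  print(n,"strap rect",rect,len(S),"z90",np.percentile(S[:,2],[50,90,98]))
  print(" box",np.round(cv2.boxPoints(rect)).tolist())
  print(" keeper",len(K2),np.round(cv2.boxPoints(cv2.minAreaRect((K2[:,:2]*1000).astype(np.float32)))).tolist(),np.percentile(K2[:,2],98))
  J=P[box&(P[:,2]>.108)&(P[:,2]<.119)&(P[:,1]>-.13)&(P[:,1]<-.02)]
  print(" jar",np.round(cv2.minEnclosingCircle((J[:,:2]*1000).astype(np.float32)),1) if 0 else cv2.minEnclosingCircle((J[:,:2]*1000).astype(np.float32)))
  D=P[(P[:,2]>.016)&(P[:,2]<.027)&(P[:,0]>.4)&(P[:,0]<.7)&(P[:,1]>-.21)&(P[:,1]<.05)]
  print(" deck",len(D),np.round(cv2.boxPoints(cv2.minAreaRect((D[:,:2]*1000).astype(np.float32)))).tolist())
  H=P[box&(P[:,2]>.064)&(P[:,2]<.074)&(P[:,0]>.58)]
  print(" housing",len(H),cv2.minAreaRect((H[:,:2]*1000).astype(np.float32)))
  L=P[box&(P[:,2]>.17)&(P[:,1]>-.1)]
  print(" lever top",L[:,2].max(),[np.round(np.median(L[(L[:,2]>a)&(L[:,2]<a+.02)],0),3).tolist() for a in(.17,.19,.21,.225)])
save(fs["scene"],"crop.png",(200,130,350,290),4)
```

```text
[[0.967, 0.256, 0.0], [0.256, -0.967, 0.0], [0.0, -0.0, -1.0]]
scene strap rect ((489.4219665527344, -13.026313781738281), (184.67494201660156, 30.963605880737305), 13.27312183380127) 1253 z90 [0.1368926  0.14500278 0.14724955]
 box [[396.0, -19.0], [403.0, -49.0], [583.0, -7.0], [576.0, 23.0]]
 keeper 736 [[468.0, -167.0], [507.0, -241.0], [678.0, -150.0], [638.0, -76.0]] 0.15648121602855505
 jar ((546.5318603515625, -75.8692855834961), 44.23823928833008)
 deck 2267 [[344.0, -56.0], [497.0, -219.0], [693.0, -36.0], [541.0, 128.0]]
 housing 746 ((639.838134765625, -97.86116027832031), (128.66305541992188, 56.458518981933594), 75.81208801269531)
 lever top 0.2369921019890064 [[0.498, -0.01, 0.18], [0.504, -0.007, 0.201], [0.511, -0.006, 0.22], [0.516, -0.006, 0.231]]
top strap rect ((490.8062438964844, -17.733394622802734), (185.09780883789062, 33.541954040527344), 14.602422714233398) 655 z90 [0.13174374 0.14453367 0.14772531]
 box [[397.0, -25.0], [405.0, -57.0], [585.0, -11.0], [576.0, 22.0]]
 keeper 632 [[402.0, -120.0], [402.0, -239.0], [662.0, -239.0], [662.0, -120.0]] 0.15756937207712546
 jar ((546.752197265625, -76.87681579589844), 43.84363555908203)
 deck 2822 [[378.0, -155.0], [590.0, -209.0], [648.0, 19.0], [436.0, 73.0]]
 housing 972 ((640.6166381835938, -100.81100463867188), (129.2320556640625, 55.963130950927734), 76.17921447753906)
 lever top 0.238992704550282 [[0.496, -0.016, 0.176], [0.503, -0.014, 0.202], [0.511, -0.014, 0.22], [0.517, -0.012, 0.233]]
```

View pics/crop.png

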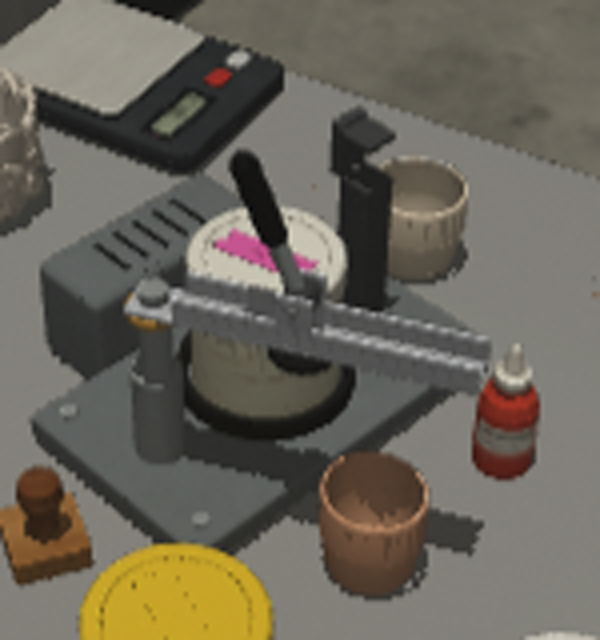

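The crop confirms it: the strap is open, the lever is up, and the pink-labelled jar is in the nest.

- **Shaker:** yaw is about −14°, and the pivot is at about (0.566, 0.001).
- **Strap:** it points at about −166.5° and must swing to −104°.
- **Tool:** its y axis already matches the push direction.

I'll travel with the jaws shut.

{"api": "jog_arm", "payload": {
  "targets": [
    {"translation": [2.6,-2.4,0],"twist": 0,"jaw": 1},
    {"translation": [2.6,-2.4,0],"twist": 0,"jaw": 1},
    {"translation": [2.6,-2.4,0],"twist": 0,"jaw": 1},
    {"translation": [2.6,-2.4,0],"twist": 0,"jaw": 1},
    {"translation": [2.6,-2.4,0],"twist": 0,"jaw": 1},
    {"translation": [2.6,-2.4,0],"twist": 0,"jaw": 1},
    {"translation": [2.6,-2.4,0],"twist": 0,"jaw": 1},
    {"translation": [2.6,-2.4,0],"twist": 0,"jaw": 1},
    {"translation": [2.6,-2.4,0],"twist": 0,"jaw": 1},
    {"translation": [2.6,-2.4,0],"twist": 0,"jaw": 1}
  ]
}}

```text
clock: 1.93
position: [0.3633, -0.3525, 0.2308]
tcp_rot: [3.115, 0.405, 0.001]
wrist_force: [0.5, -0.0, 0.4]
gripper_width: 0.0305
grasp_force: 0.0
```

{"api": "jog_arm", "payload": {
  "targets": [
    {"translation": [1.7,-3.35,0],"twist": 0,"jaw": 1},
    {"translation": [1.7,-3.35,0],"twist": 0,"jaw": 1},
    {"translation": [1.7,-3.35,0],"twist": 0,"jaw": 1},
    {"translation": [1.7,-3.35,0],"twist": 0,"jaw": 1},
    {"translation": [1.7,-3.35,0],"twist": 0,"jaw": 1},
    {"translation": [1.7,-3.35,0],"twist": 0,"jaw": 1},
    {"translation": [1.7,-3.35,0],"twist": 0,"jaw": 1},
    {"translation": [1.7,-3.35,0],"twist": 0,"jaw": 1},
    {"translation": [1.7,-3.35,0],"twist": 0,"jaw": 1},
    {"translation": [1.7,-3.35,0],"twist": 0,"jaw": 1}
  ]
}}

```text
clock: 2.77
position: [0.4413, 0.0152, 0.2309]
tcp_rot: [3.115, 0.405, 0.001]
wrist_force: [1.0, -0.7, 0.0]
gripper_width: 0.0005
grasp_force: 0.0
```

Run:
```python
from h import *
s=r.read_state(); print({k:np.round(s[k],3).tolist() for k in("clock","qpos","position","tcp_rot")})
f=r.grab_frame("top"); g=r.grab_frame("scene")
im=np.hstack([f["img"][100:290,170:360],g["img"][90:280,180:370]])[:,:,::-1]
cv2.imwrite("pics/b.png",cv2.resize(im,(800,400),interpolation=cv2.INTER_CUBIC))
```

```text
{'clock': 2.767, 'qpos': [0.286, 0.066, -0.48, 2.079, 0.036, 1.003, -1.525], 'position': [0.441, 0.015, 0.231], 'tcp_rot': [3.115, 0.405, 0.001]}
```

View pics/b.png

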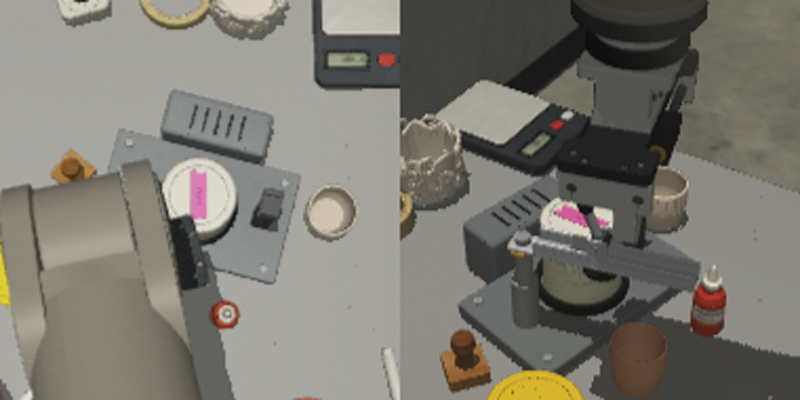

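{"api": "jog_arm", "payload": {
  "targets": [
    {"translation": [0,0,2.5],"twist": 0,"jaw": 1},
    {"translation": [0,0,2.5],"twist": 0,"jaw": 1},
    {"translation": [0,0,1.6],"twist": 0,"jaw": 1},
    {"translation": [0,0,0.9],"twist": 0,"jaw": 1},
    {"translation": [0,0.5,0],"twist": 0,"jaw": 1},
    {"translation": [0,0.5,0],"twist": 0,"jaw": 1}
  ]
}}

```text
clock: 3.37
position: [0.4441, 0.0034, 0.1558]
tcp_rot: [-3.115, -0.406, 0.0]
wrist_force: [-0.2, 0.6, 0.8]
gripper_width: 0.0006
grasp_force: 0.0
```

```bash
cat > plan.py <<'E'
# tool-frame steps to follow strap from current pose to angle a1, finger offset off from strap mid
import sys; from h import *
from scipy.spatial.transform import Rotation as R
s=r.read_state(); p=np.array(s["position"])[:2]; M=R.from_rotvec(s["tcp_rot"]).as_matrix()
th=np.arctan2(M[1,1],M[0,1]); piv=np.array([.566,.0012])
print("tool y ang",np.degrees(th),"strap-parallel ang",np.degrees(th)-90,"z",s["position"][2],"F",np.round(s["wrist_force"],1))
d=p-piv; u=lambda a:np.array([np.cos(a),np.sin(a)])
a=th-np.pi/2; print("s",d@u(a),"off",d@u(a+np.pi/2), "strap ang if touching", np.degrees(np.arctan2(d[1],d[0])+np.arcsin(.0245/np.hypot(*d))))
s1,off,N,da=map(float,sys.argv[1:5])  # s target, offset target, rows, deg step
for i in range(int(N)):
    a2=a+np.radians(da); q=piv+s1*u(a2)+off*u(a2+np.pi/2); D=q-p
    y=u(th); x=u(th+np.pi/2)  # z down: x = y rotated +90
    print(np.round([100*D@x,100*D@y],2), "twist",round(-np.radians(da),3),"ang",round(np.degrees(a2),1))
    p=q;a=a2;th+=np.radians(da)
E
python3 plan.py .118 -.0245 13 5
```

```text
tool y ang -75.15153322460095 strap-parallel ang -165.15153322460094 z 0.15584838247998564 F [-0.2  0.6  0.8]
s 0.11731488311842354 off -0.03334524663085505 strap ang if touching 190.56991973013004
[-0.24  1.92] twist -0.087 ang -160.2
[-0.17  1.04] twist -0.087 ang -155.2
[-0.17  1.04] twist -0.087 ang -150.2
[-0.17  1.04] twist -0.087 ang -145.2
[-0.17  1.04] twist -0.087 ang -140.2
[-0.17  1.04] twist -0.087 ang -135.2
[-0.17  1.04] twist -0.087 ang -130.2
[-0.17  1.04] twist -0.087 ang -125.2
[-0.17  1.04] twist -0.087 ang -120.2
[-0.17  1.04] twist -0.087 ang -115.2
[-0.17  1.04] twist -0.087 ang -110.2
[-0.17  1.04] twist -0.087 ang -105.2
[-0.17  1.04] twist -0.087 ang -100.2
```

{"api": "jog_arm", "payload": {
  "targets": [
    {"translation": [-0.05,0.5,0],"twist": 0,"jaw": 1},
    {"translation": [-0.05,0.4,0],"twist": 0,"jaw": 1},
    {"translation": [-0.15,0.83,0],"twist": -0.07,"jaw": 1},
    {"translation": [-0.15,0.83,0],"twist": -0.07,"jaw": 1},
    {"translation": [-0.15,0.83,0],"twist": -0.07,"jaw": 1},
    {"translation": [-0.15,0.83,0],"twist": -0.07,"jaw": 1}
  ]
}}

```text
clock: 3.87
position: [0.4519, -0.039, 0.1564]
tcp_rot: [3.026, 0.841, 0.002]
wrist_force: [0.8, 2.4, 0.2]
gripper_width: 0.0002
grasp_force: 0.8
```

```bash
python3 plan.py .118 -.0245 2 4
python3 - <<'E'
from h import *
f=r.grab_frame("top"); g=r.grab_frame("scene")
im=np.hstack([f["img"][100:290,170:360],g["img"][90:280,180:370]])[:,:,::-1]
cv2.imwrite("pics/c.png",cv2.resize(im,(800,400),interpolation=cv2.INTER_CUBIC))
E
```

```text
tool y ang -58.95561542734401 strap-parallel ang -148.95561542734401 z 0.15642334434405838 F [0.8 2.4 0.2]
s 0.11848118059526073 off -0.024361154993998685 strap ang if touching -148.888463890912
[-0.09  0.82] twist -0.07 ang -145.0
[-0.14  0.83] twist -0.07 ang -141.0
```

View pics/c.png

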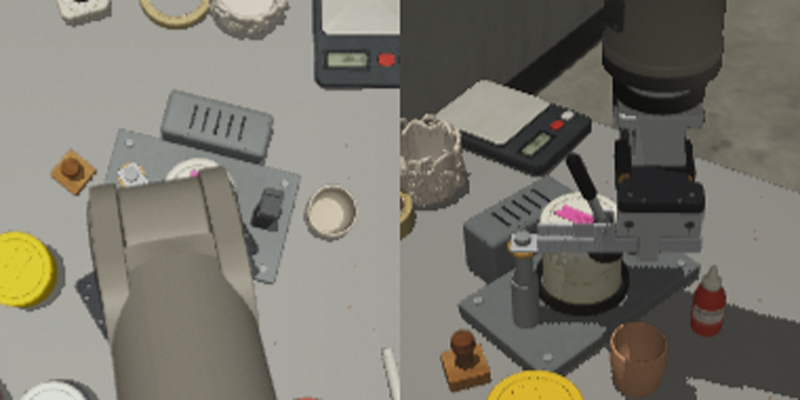

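The strap is moving with the finger at about 2.5 N, and nothing else has moved. I'll carry on.

{"api": "jog_arm", "payload": {
  "targets": [
    {"translation": [-0.14,0.83,0],"twist": -0.07,"jaw": 1},
    {"translation": [-0.14,0.83,0],"twist": -0.07,"jaw": 1},
    {"translation": [-0.14,0.83,0],"twist": -0.07,"jaw": 1},
    {"translation": [-0.14,0.83,0],"twist": -0.07,"jaw": 1},
    {"translation": [-0.14,0.83,0],"twist": -0.07,"jaw": 1},
    {"translation": [-0.14,0.83,0],"twist": -0.07,"jaw": 1},
    {"translation": [-0.14,0.83,0],"twist": -0.07,"jaw": 1},
    {"translation": [-0.14,0.83,0],"twist": -0.07,"jaw": 1},
    {"translation": [-0.14,0.83,0],"twist": -0.07,"jaw": 1}
  ]
}}

```text
clock: 4.72
position: [0.4966, -0.0978, 0.1559]
tcp_rot: [2.62, 1.733, -0.0]
wrist_force: [-1.9, 0.6, 0.8]
gripper_width: 0.0006
grasp_force: 0.7
```

```bash
python3 plan.py .118 -.0245 2 4
```

```text
tool y ang -23.02643766146853 strap-parallel ang -113.02643766146853 z 0.1559377878498843 F [-1.9  0.6  0.8]
s 0.11825330025266265 off -0.02510213546984135 strap ang if touching -113.31802652006174
[-0.12  0.89] twist -0.07 ang -109.0
[-0.14  0.83] twist -0.07 ang -105.0
```

{"api": "jog_arm", "payload": {
  "targets": [
    {"translation": [-0.08,0.43,0],"twist": -0.035,"jaw": 1},
    {"translation": [-0.08,0.43,0],"twist": -0.035,"jaw": 1},
    {"translation": [-0.08,0.43,0],"twist": -0.035,"jaw": 1},
    {"translation": [-0.08,0.43,0],"twist": -0.035,"jaw": 1},
    {"translation": [-0.03,0.2,0],"twist": -0.02,"jaw": 1}
  ]
}}

```text
clock: 5.13
position: [0.5129, -0.1074, 0.1557]
tcp_rot: [-2.474, -1.935, 0.002]
wrist_force: [-13.2, 2.9, 9.6]
gripper_width: 0.0001
grasp_force: 6.9
```

```bash
python3 plan.py .118 -.0245 1 1
```

```text
tool y ang -13.938229817173966 strap-parallel ang -103.93822981717396 z 0.1556805721927771 F [-13.2   2.9   9.6]
s 0.11816064854117213 off -0.025401789556686278 strap ang if touching -104.37515124128505
[-0.02  0.3 ] twist -0.017 ang -102.9
```

Resistance has appeared about where the stop should be. I'll push a little further to tell whether it's the stop or a catch.

{"api": "jog_arm", "payload": {
  "targets": [
    {"translation": [0,0.1,0],"twist": 0,"jaw": 1},
    {"translation": [0,0.1,0],"twist": 0,"jaw": 1},
    {"translation": [0,0,0],"twist": 0,"jaw": 1}
  ]
}}

```text
clock: 5.38
position: [0.513, -0.1072, 0.1554]
tcp_rot: [-2.474, -1.932, 0.006]
wrist_force: [-16.6, 3.0, 11.3]
gripper_width: 0.0004
grasp_force: 8.4
```

```bash
python3 plan.py .118 -.0245 1 1
```

```text
tool y ang -14.024998366112468 strap-parallel ang -104.02499836611247 z 0.1553794157415487 F [-16.6   3.   11.3]
s 0.11806291340587513 off -0.025145255160468317 strap ang if touching -104.33795937795686
[-0.03  0.27] twist -0.017 ang -103.0
```

{"api": "jog_arm", "payload": {
  "targets": [
    {"translation": [0,-0.7,0],"twist": 0,"jaw": 1},
    {"translation": [0,-2.0,0],"twist": 0,"jaw": 1},
    {"translation": [0,-2.0,-0.5],"twist": 0,"jaw": 1},
    {"translation": [0,0,-3],"twist": 0,"jaw": 1},
    {"translation": [0,0,-3.5],"twist": 0,"jaw": 1},
    {"translation": [0,0,-3.5],"twist": 0,"jaw": 1},
    {"translation": [0,0,-1],"twist": 0,"jaw": 1},
    {"translation": [0,0,0],"twist": 0,"jaw": 1}
  ]
}}

```text
clock: 6.05
position: [0.4712, -0.0964, 0.2737]
tcp_rot: [2.472, 1.931, 0.005]
wrist_force: [-0.3, 0.0, 0.4]
gripper_width: 0.0005
grasp_force: 0.0
```

Run:
```python
from h import *
s=r.read_state(); print({k:np.round(s[k],3).tolist() for k in("clock","qpos","position","tcp_rot","wrist_force")})
f=r.grab_frame("top"); g=r.grab_frame("scene"); w=r.grab_frame("wrist")
im=np.hstack([f["img"][100:290,170:360],g["img"][90:280,180:370]])[:,:,::-1]
cv2.imwrite("pics/d.png",cv2.resize(im,(800,400),interpolation=cv2.INTER_CUBIC))
save(w,"w.png")
piv=np.array([.566,.0012])
for n,q in(("top",f),("scene",g)):
  P,u,v=pts(q); a=np.radians(-104); e=np.array([np.cos(a),np.sin(a)]); nn=np.array([-e[1],e[0]])
  S=(P[:,:2]-piv)@e; O=(P[:,:2]-piv)@nn; Z=P[:,2]
  for lo,hi in((.0,.02),(.02,.06),(.09,.11),(.11,.13),(.13,.148),(.15,.171)):
    k=(S>lo)&(S<hi)&(abs(O)<.04)&(Z>.125)&(Z<.15)
    if k.sum()>5: print(n,lo,k.sum(),np.round(np.percentile(O[k],[3,50,97])*1e3,1))
  k=(S>.02)&(S<.1)&(abs(O)<.04)&(Z>.17)&(Z<.25)
  if k.any(): print("lever",[(a,np.round([np.median(S[k&(abs(Z-a)<.006)]),np.median(O[k&(abs(Z-a)<.006)])],4)) for a in(.18,.2,.22,.235)])
```

```text
{'clock': 6.05, 'qpos': [0.606, 0.099, -0.569, 1.95, 0.061, 1.104, -0.232], 'position': [0.471, -0.096, 0.274], 'tcp_rot': [2.472, 1.931, 0.005], 'wrist_force': [-0.271, 0.039, 0.372]}
top 0.0 90 [-11.4   0.7  12.8]
top 0.02 96 [-11.5   0.7  11.4]
scene 0.0 109 [-13.2  -4.2  10.5]
scene 0.02 230 [-13.    4.1  10.9]
scene 0.09 64 [-13.7 -12.   10.4]
scene 0.11 102 [-13.6   3.   10.2]
scene 0.13 85 [-13.9   3.8  10.4]
scene 0.15 82 [-13.8  -9.6  15.7]
lever [(0.18, array([ 0.0647, -0.0038])), (0.2, array([ 0.0563, -0.0052])), (0.22, array([ 0.0478, -0.006 ])), (0.235, array([ 0.0449, -0.0026]))]
```

View pics/d.png

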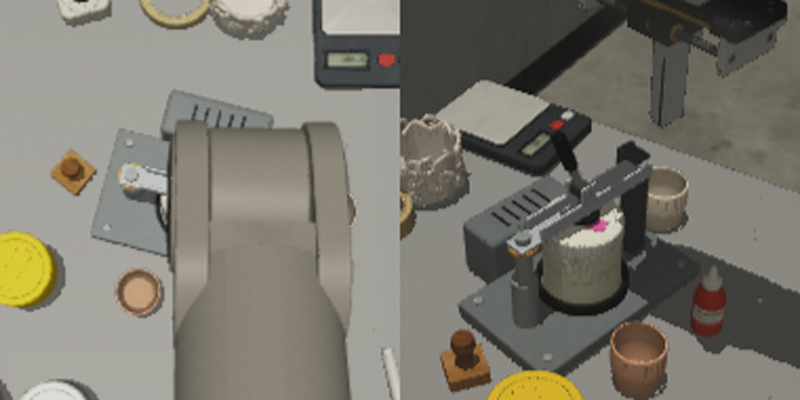

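View pics/w.png

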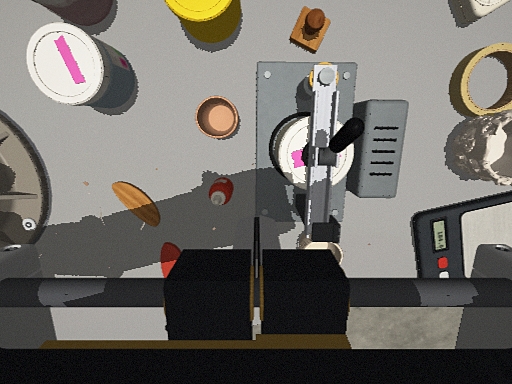

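The scene view shows the strap lying from the post over the jar into the keeper at about (635,160), with the lever still up and the bystanders in place. The wrist view agrees.

The measured angle is about −104.3° against −104°, which is within error of home. I'll push once more, harder, to be sure it's the real stop.

{"api": "jog_arm", "payload": {
  "targets": [
    {"translation": [0,0,3.5],"twist": 0,"jaw": 1},
    {"translation": [0,0,3.5],"twist": 0,"jaw": 1},
    {"translation": [0,0,3.2],"twist": 0,"jaw": 1},
    {"translation": [0,1.5,1.4],"twist": 0,"jaw": 1},
    {"translation": [0,1.5,0],"twist": 0,"jaw": 1},
    {"translation": [0,1.0,0],"twist": 0,"jaw": 1},
    {"translation": [0,0.4,0],"twist": 0,"jaw": 1},
    {"translation": [0,0.3,0],"twist": 0,"jaw": 1},
    {"translation": [0,0.3,0],"twist": 0,"jaw": 1}
  ]
}}

```text
clock: 6.95
position: [0.5135, -0.107, 0.1531]
tcp_rot: [-2.467, -1.933, 0.011]
wrist_force: [-41.2, 12.6, 25.0]
gripper_width: 0.0005
grasp_force: 21.7
```

```bash
python3 plan.py .118 -.0245 1 1
```

```text
tool y ang -13.858250667216799 strap-parallel ang -103.8582506672168 z 0.1530801963822937 F [-41.2  12.6  25. ]
s 0.11764920134367621 off -0.025024056732396424 strap ang if touching -104.11334910356102
[-0.08  0.26] twist -0.017 ang -102.9
```

The strap holds at a hard stop under 41 N and now reads −104.1°, so it is home. I'll back off, rise, and move to the keeper side of the lever.

{"api": "jog_arm", "payload": {
  "targets": [
    {"translation": [0,-1.5,0],"twist": 0,"jaw": 1},
    {"translation": [0,-2.0,0],"twist": 0,"jaw": 1},
    {"translation": [0,0,-3.5],"twist": 0,"jaw": 1},
    {"translation": [0,0,-3.5],"twist": 0,"jaw": 1},
    {"translation": [0,0,-3.5],"twist": 0,"jaw": 1},
    {"translation": [0,0,-3],"twist": 0,"jaw": 1},
    {"translation": [0.4,2.0,0],"twist": 0,"jaw": 1},
    {"translation": [0.4,2.0,0],"twist": 0,"jaw": 1},
    {"translation": [0.4,2.0,0],"twist": 0,"jaw": 1},
    {"translation": [0,0,0],"twist": 0,"jaw": 1}
  ]
}}

```text
clock: 7.78
position: [0.5477, -0.1026, 0.2896]
tcp_rot: [2.473, 1.937, 0.002]
wrist_force: [-0.8, 0.2, -1.2]
gripper_width: 0.0009
grasp_force: 0.0
```

```bash
cat > lev.py <<'E'
from h import *
from scipy.spatial.transform import Rotation as R
s=r.read_state(); p=np.array(s["position"]); M=R.from_rotvec(s["tcp_rot"]).as_matrix()
piv=np.array([.566,.0012]); a=np.radians(-104); e=np.array([np.cos(a),np.sin(a)]); n=np.array([-e[1],e[0]])
print("s,O,z mm",np.round([(p[:2]-piv)@e*1e3,(p[:2]-piv)@n*1e3,p[2]*1e3],1),"x ang",np.degrees(np.arctan2(M[1,0],M[0,0])),"F",np.round(s["wrist_force"],1),s["clock"])
d=68
for g in np.radians([70,64,58,52,46,40,34,28,22,16,10,4]):
    print(round(np.degrees(g)),"TCP s,z",np.round([78-d*np.cos(g)+7*np.sin(g)+8,154+d*np.sin(g)+7*np.cos(g)+25],1))
E
python3 lev.py
```

```text
s,O,z mm [105.2   7.3 289.6] x ang 76.12875718481192 F [-0.8  0.2 -1.2] 7.7833
70 TCP s,z [ 69.3 245.3]
64 TCP s,z [ 62.5 243.2]
58 TCP s,z [ 55.9 240.4]
52 TCP s,z [ 49.7 236.9]
46 TCP s,z [ 43.8 232.8]
40 TCP s,z [ 38.4 228.1]
34 TCP s,z [ 33.5 222.8]
28 TCP s,z [ 29.2 217.1]
22 TCP s,z [ 25.6 211. ]
16 TCP s,z [ 22.6 204.5]
10 TCP s,z [ 20.2 197.7]
4 TCP s,z [ 18.7 190.7]
```

{"api": "jog_arm", "payload": {
  "targets": [
    {"translation": [0,-0.8,2.2],"twist": 0,"jaw": 1},
    {"translation": [0,0,2.2],"twist": 0,"jaw": 1},
    {"translation": [1.5,0,0],"twist": 0,"jaw": 1},
    {"translation": [1.5,0,0],"twist": 0,"jaw": 1},
    {"translation": [0.6,0,0],"twist": 0,"jaw": 1},
    {"translation": [0.68,0,0.21],"twist": 0,"jaw": 1},
    {"translation": [0.66,0,0.28],"twist": 0,"jaw": 1}
  ]
}}

```text
clock: 8.37
position: [0.5492, -0.0532, 0.2408]
tcp_rot: [2.474, 1.936, -0.001]
wrist_force: [-3.2, -1.8, 2.4]
gripper_width: 0.0006
grasp_force: 1.9
```

```bash
python3 lev.py|head -1
python3 - <<'E'
from h import *
g=r.grab_frame("scene"); save(g,"e.png",(200,90,360,250),3.5)
E
```

```text
s,O,z mm [ 56.9  -3.1 240.8] x ang 76.09244766203722 F [-3.2 -1.8  2.4] 8.3667
```

View pics/e.png

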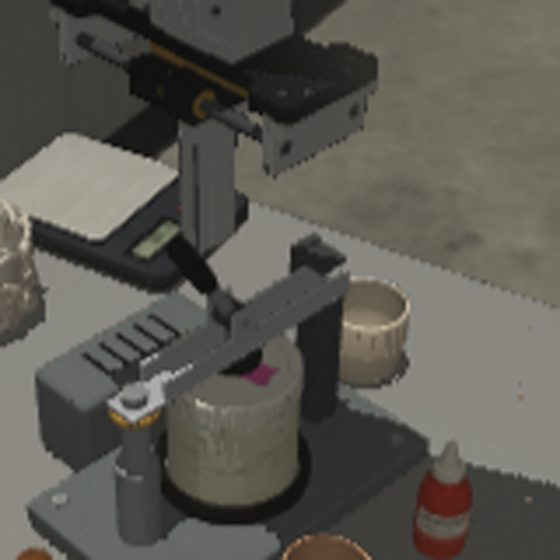

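The finger sits behind the lever grip (tip at about (178,240)) and the lever has started to turn. I'll continue along the arc, moving the finger slightly back to centre.

{"api": "jog_arm", "payload": {
  "targets": [
    {"translation": [0.62,0.2,0.35],"twist": 0,"jaw": 1},
    {"translation": [0.59,0.1,0.41],"twist": 0,"jaw": 1},
    {"translation": [0.54,0,0.47],"twist": 0,"jaw": 1},
    {"translation": [0.49,0,0.53],"twist": 0,"jaw": 1}
  ]
}}

```text
clock: 8.75
position: [0.5582, -0.0315, 0.2225]
tcp_rot: [2.473, 1.937, 0.001]
wrist_force: [-0.5, -2.7, 1.2]
gripper_width: 0.0007
grasp_force: 1.9
```

```bash
python3 lev.py|head -1
python3 - <<'E'
from h import *
g=r.grab_frame("scene"); save(g,"f.png",(220,110,320,210),5)
E
```

```text
s,O,z mm [ 33.7   0.4 222.5] x ang 76.1218788548999 F [-0.5 -2.7  1.2] 8.75
```

View pics/f.png

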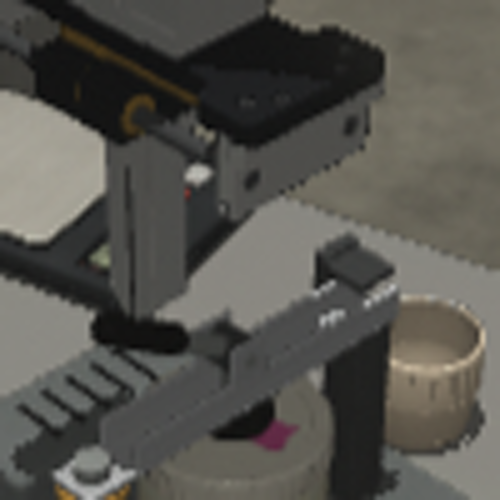

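The fingertip is on the grip at about (140,330), and the lever is roughly half down. I'll go on to the stop.

{"api": "jog_arm", "payload": {
  "targets": [
    {"translation": [0.43,0,0.57],"twist": 0,"jaw": 1},
    {"translation": [0.36,0,0.61],"twist": 0,"jaw": 1},
    {"translation": [0.3,0,0.65],"twist": 0,"jaw": 1},
    {"translation": [0.24,0,0.68],"twist": 0,"jaw": 1},
    {"translation": [0.15,0,0.7],"twist": 0,"jaw": 1},
    {"translation": [0,0,0.2],"twist": 0,"jaw": 1}
  ]
}}

```text
clock: 9.3
position: [0.5621, -0.0171, 0.1891]
tcp_rot: [2.473, 1.937, 0.001]
wrist_force: [-10.6, -2.0, 39.0]
gripper_width: 0.0008
grasp_force: 20.0
```

```bash
python3 lev.py|head -1
```

```text
s,O,z mm [ 18.7   0.6 189.1] x ang 76.14120117854726 F [-10.6  -2.   39. ] 9.3
```

The finger reads 39 N at a height just past the predicted stop. I'll make one small confirming push, then withdraw well clear.

{"api": "jog_arm", "payload": {
  "targets": [
    {"translation": [0,0,0.1],"twist": 0,"jaw": 1},
    {"translation": [0,0,-1.0],"twist": 0,"jaw": 1},
    {"translation": [0,0,-3],"twist": 0,"jaw": 1},
    {"translation": [0,0,-3.5],"twist": 0,"jaw": 1},
    {"translation": [0,-3,-2.5],"twist": 0,"jaw": 1},
    {"translation": [-3.5,0,0],"twist": 0,"jaw": 1},
    {"translation": [-3.5,0,0],"twist": 0,"jaw": 1},
    {"translation": [-3.5,0,0],"twist": 0,"jaw": 1},
    {"translation": [-3.5,0,0],"twist": 0,"jaw": 1},
    {"translation": [0,0,0],"twist": 0,"jaw": 1}
  ]
}}

```text
clock: 10.13
position: [0.4967, -0.1527, 0.287]
tcp_rot: [2.48, 1.928, -0.003]
wrist_force: [0.4, -0.3, 0.4]
gripper_width: 0.0006
grasp_force: 0.0
```

Run:
```python
from h import *
f=r.grab_frame("top"); g=r.grab_frame("scene")
im=np.hstack([f["img"][100:290,170:360],g["img"][90:280,180:370]])[:,:,::-1]
cv2.imwrite("pics/g.png",cv2.resize(im,(800,400),interpolation=cv2.INTER_CUBIC))
piv=np.array([.566,.0012])
for n,q in(("top",f),("scene",g)):
  P,u,v=pts(q); a=np.radians(-104); e=np.array([np.cos(a),np.sin(a)]); nn=np.array([-e[1],e[0]])
  S=(P[:,:2]-piv)@e; O=(P[:,:2]-piv)@nn; Z=P[:,2]
  for lo,hi in((.09,.11),(.11,.13),(.13,.148)):
    k=(S>lo)&(S<hi)&(abs(O)<.03)&(Z>.125)&(Z<.15)
    if k.sum()>5: print(n,lo,k.sum(),np.round(np.percentile(O[k],[3,50,97])*1e3,1))
  for lo,hi in((-.008,.005),(.005,.02),(.02,.04),(.04,.06)):
    k=(S>lo)&(S<hi)&(abs(O)<.012)&(Z>.12)&(Z<.25); print("lever z",lo,np.percentile(Z[k],95) if k.any() else None)
for t in("small_cup","large_cup","stamp","squeeze_bottle","jar"):
  m=r.masks_of(g,t)[:2]; print(t,[(round(x["p"],2),np.round(x["uv"]),np.round(np.median(pts(g,x["pixels"])[0],0),3)) for x in m])
```

```text
top 0.09 90 [-11.8   0.8  11.1]
top 0.11 91 [-12.3   1.   11.2]
top 0.13 32 [-12.2  -2.7  11.3]
lever z -0.008 0.167075781336254
lever z 0.005 0.1665163265553672
lever z 0.02 0.16586536688384274
lever z 0.04 0.16264097268719274
scene 0.09 65 [-14.  -11.6  10.6]
scene 0.11 103 [-13.4   4.7  10.1]
scene 0.13 87 [-13.4   3.3  10.2]
lever z -0.008 0.16656825357839372
lever z 0.005 0.16561940639746842
lever z 0.02 0.1648150258469364
lever z 0.04 0.1614849172258272
small_cup [(0.69, array([296., 259.]), array([ 0.439, -0.003,  0.037]))]
large_cup [(0.97, array([308., 184.]), array([ 0.529, -0.232,  0.037]))]
stamp [(0.91, array([212., 266.]), array([0.583, 0.085, 0.017]))]
squeeze_bottle [(0.71, array([324., 234.]), array([ 0.409, -0.099,  0.041]))]
jar [(0.82, array([244., 297.]), array([0.451, 0.155, 0.091])), (0.65, array([268., 213.]), array([ 0.525, -0.045,  0.088]))]
```

View pics/g.png

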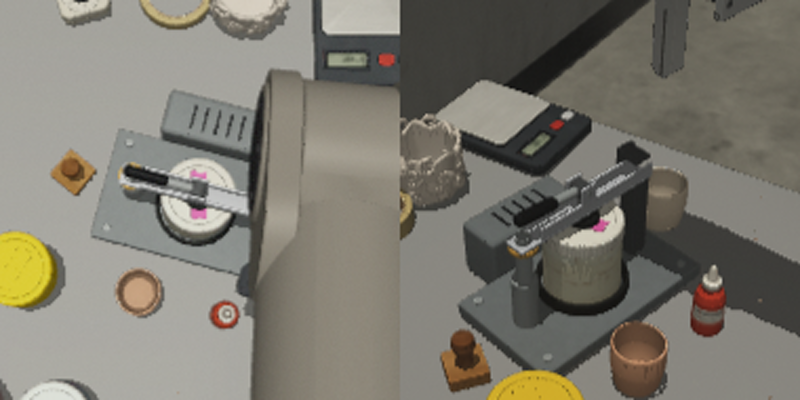

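The lever lies flat along the strap above the post; its grip tops out at 166–167 mm, as predicted for fully down. The strap is home in the keeper, every bystander is where it was, and the arm is clear, so I'm handing in.

```bash
python3 -c "
from cell import r; print(r.close_job())"
```

```text
the job is handed in; nothing more can be done
None
```

The job is handed in at about 10 s on the clock: the strap went home in the keeper first (hard stop under 41 N), then the lever went fully down, and the bystanders stayed where they stood; I did not measure the foot's contact on the lid directly.

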